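# Index a vial under the capping press and snap its cap home

## Task

A glass vial with its snap cap only set loosely on top stands in the carriage of the bench capping slide. By its black upright handle, push the carriage along the rail to the next station so that it clicks in under the press, then pull the sprung press lever fully down so that the cap is pressed home, and let the lever come back up. Finally push the carriage on to the last station on the right until it clicks in there, with the vial still standing in it; never work the lever while the carriage is off the press station, do not touch the vial or its cap with the robot, and leave the other things on the bench alone.

Things in the scene. Friction and masses are not known exactly. Their poses are not given: they have to be found in the camera images.
- capper: Capping slide: 150 x 430 mm base plate, two guide shafts along its y, and a grey press (head 60 mm wide, 240 mm high, ram up to 280 mm) reaching over the middle from behind. Origin on the worktop below the ram; x away from the robot, y to the left along the slide, z up. Stations at y = +140 mm (loading), 0 (press), -140 mm (unloading): three 9 mm notches in the steel strip along its front.
- carriage (a joint): Travel of the carriage in m, growing to the right (the capper's -y): 0 loading station (start), 0.14 press, 0.28 unloading; stops at -0.004 and 0.284. A sprung ball under it drops into the strip's notches: it pulls the carriage into a station when let go within about 3 mm and holds until pushed with 5 to 9 N; in between it slides with 1 to 2 N.
- handle (a point): Centre of the carriage's black upright push handle, a round grip 22 mm in diameter and 48 mm tall (its top is 21 mm above this point, which is 80 mm above the worktop). It stands on a 12 mm rod (top of rod 49 mm above the worktop), 140 mm in front of the vial, and can be gripped from above or pushed from the side.
- handle_at_press (a point): Fixed point: where the handle's centre is when the carriage is in the press station (carriage 0.14).
- handle_at_unload (a point): Fixed point: where the handle's centre is when the carriage is in the unloading station (carriage 0.28).
- lever (a joint): Angle of the press lever in rad: 0 up (35 degrees above level), 1.0 fully down at its stop (22 degrees below level). A spring holds it up and brings it back; pulling the ball down takes 4 to 9 N. The ram goes down 12 mm per rad.
- lever_ball (a point): Centre of the black ball, 32 mm in diameter, on the end of the lever; about 275 mm above the worktop when up and 150 mm when down. The lever hangs out to the right of the press head and swings down in the upright plane along the slide (the capper's y-z plane), 130 mm from its hinge.
- lever_hinge (a point): Point on the lever's hinge axis in the plane of the lever, 200 mm above the worktop; the axis lies along the capper's x axis.
- cap (a joint): How far the snap cap is pressed down on the vial in m: 0 to 0.001 at the start (loosely set, a gap of about 6 mm above the shoulder of the vial), 0.006 fully home. Pressing it takes about 10 N at the ram.
- vial_mid (a point): Half-way up the vial with its cap on: clear glass vial 30 mm in diameter, white cap 31 mm, 68 mm tall with the cap proud and 62 mm with it home. This point lies 33 mm above its underside.
- nest (a point): Centre of the bottom of the carriage's nest, a black block with a bore 31 mm wide and 18 mm deep in which the vial stands; 48 mm above the worktop. Moves with the carriage.
- petri_dish: Bystander: covered dish 70 mm in diameter, 15 mm high, left of the slide; origin under its centre.
- wrench_hex: Bystander: steel hex key 93 x 33 x 6 mm lying left of the slide; origin under its centre.
- marker_black: Bystander: white marker pen with a black cap, 139 mm long, lying at the right of the slide; origin under its centre, length along its y axis.
- forceps: Bystander: steel forceps 134 mm long, lying at the right of the slide; origin under its centre, length along its y axis.

How it is judged:
By the outcome, as a careful person would: the job done as asked, in the order asked, and still so for the second after the job is handed in, with the robot touching nothing.
It also fails if it takes over 72 s, if anything falls off the work surface, if the arm or the gripper's body presses on something with over 40 N, if the wrist force passes 120 N, or if a joint passes its speed limit or range.

## Robot

A 6-joint arm with a two-finger parallel gripper is mounted at the origin on a cart in front of the work surface, level with it; the furniture and walls round the work are solid. World frame = base frame: x ahead of the robot, y to its left, z up, the work surface at z = 0. Lengths are in mm, angles in rad, forces in N, time in s.
With the tool pointing down it reaches from about 275 to 750 mm from the base axis. Payload 10.2 kg.
Tool frame: the origin (TCP) lies between the finger pads; the fingertips stand ctrl.tips_ahead ahead of it and the grasp point (between the pads) lies 8 mm behind it (ctrl.tips_ahead is the distance from the TCP to the fingertips, in mm); z points along the fingers, y is the direction in which the jaws open and shut (so a half turn about z gives the same grasp; the last joint's range is limited). The gripper opens to 85 mm and grips with 20 to 120 N. Pads are 22 mm wide; open, the fingers measure 114 mm over their backs; the gripper's body (76 mm by 85 mm) begins 54 mm behind the grasp point. The pads swing forward as they close: fully open they stand 13 mm farther back than shut.
Start: joints at [-1.373, 0.313, 1.498, -0, 1.331, -0.223], TCP at [214.446, -479.212, 215.694] pointing down, gripper open.
Joint ranges: [-2.94, 2.94], [-0.97, 2.17], [0.19, 2.56], [-1.23, 4.37], [0.02, 3.11], [-2.88, 2.88]. Speed limits (rad/s): [2.39, 2.39, 3.01, 3.14, 3.14, 3.14].

## Interface

Orientations are given as a unit quaternion [w, x, y, z].
In Python, from rig import ctrl gives the robot as it stands. The module is installed in compiled form; this text tells all that it offers.
- The arm moves only by the tool move_arm, never from a script. Its argument "motion" is a list of rows, each an object with "offset": the shift along the tool's x, y, z in m, a list of three; "angular": the turn, a rotation vector about the tool's x, y, z in degrees, a list of three; "jaw": the finger opening in m, from 0 to 0.0854. In form: [{"offset": [tx, ty, tz], "angular": [ax, ay, az], "jaw": jaw}, ...]. A call has 1 to 5 rows; each row is the pose to reach, as a shift and turn from the pose commanded when the call began, along the tool's axes at that moment; what a row does not reach only later rows make up. A row lasts 1/8 s, in which the tool goes at most 62.5 mm and 10.7 degrees, less where a joint would pass 70% of its speed; a pose out of reach is approached as far as the arm can. A call with a gripper value outside its range is refused whole. The fingers move at their own pace and stop on an object; "squeeze" is the grip in N (left out, the last holds). Time passes only in rows, so rows that repeat a pose let the fingers close. It gives the time, the measured TCP pose, the force and the opening at its end, in the units of the state.
- ctrl.sense(): the state, without advancing time (a new reading comes with each control period).
- ctrl.capture(name): name is "scene" or "top" or "wrist"; returns a dict with "img" (480x640x3 uint8, red, green, blue), "intrinsics" (3x3 intrinsics, pixels), "rvec" (rotation vector, rad) and "tvec" (3), from world to camera coordinates, as OpenCV has them. Camera axes: x right, y down, z forward; pixel columns grow to the right and rows downward; lengths in mm; the calibration is good to about 2 mm. A picture is of the moment at which its call begins. There is no depth.
- ctrl.finish_job(): hands the job in, once; it reports no verdict.
The state is a dict: "time_s": time; "joints": joint angles; "dq": joint speeds; "tau": joint torques, N m; "eef_pos": TCP position; "ee_rot": TCP orientation; "force": force on the tool from outside, world axes, zero at the start; "wrist_torque": the same for the moment, N m; "grip_width": opening from 0.0 (shut) to 1.0 (fully open).
Only numpy, scipy, OpenCV 4.12 (cv2) and the standard library are available. Lean on these libraries where they do the work, as an engineer would, in place of code of your own. Each camera call takes 0.05 s, during which the arm holds its last target. There are 200 camera calls.

## Working session

There is one attempt and no reset: what is moved stays moved. The work goes in short steps, Python scripts to look and compute and a tool call to move; the robot and the scene stay as the last step left them, time stands still between calls to the robot, and variables do not carry over. Pictures are saved under pics/ and viewed, about 8 in all and at most 12, crops included, and the job is handed in when it is done.

Besides the shell and the picture viewer there is one more tool, called after "Emit:" as name([rows], argument=value, ...), one row to a line, values as JSON. move_arm: Moves the arm, as the interface text tells. Its arguments: {"type":"object","properties":{"motion":{"type":"array","items":{"type":"object","properties":{"offset":{"type":"array","items":{"type":"number"}},"angular":{"type":"array","items":{"type":"number"}},"jaw":{"type":"number"}}}},"squeeze":{"type":"number"}},"required":["motion"]}

```bash
mkdir -p pics; cat > h.py <<'E'
import numpy as np, cv2
from rig import ctrl
def cam(n):
    d=ctrl.capture(n); R=cv2.Rodrigues(np.array(d['rvec'],float))[0]; t=np.array(d['tvec'],float).ravel()
    return d['img'],np.array(d['intrinsics'],float),R,t
def ray(c,u,v):
    _,K,R,t=c; return -R.T@t, R.T@np.linalg.solve(K,[u,v,1.])
def onz(c,u,v,z):
    o,d=ray(c,u,v); return o+d*(z-o[2])/d[2]
def tri(c1,p1,c2,p2):
    o1,d1=ray(c1,*p1);o2,d2=ray(c2,*p2)
    s=np.linalg.lstsq(np.c_[d1,-d2],o2-o1,rcond=None)[0]
    a,b=o1+s[0]*d1,o2+s[1]*d2; return (a+b)/2,np.linalg.norm(a-b)
def proj(c,p):
    _,K,R,t=c; q=K@(R@np.array(p,float)+t); return q[:2]/q[2]
def save(c,n): cv2.imwrite('pics/'+n,c[0][:,:,::-1])
E
python3 - <<'E'
from h import *
for n in('scene','top'):
    c=cam(n); save(c,n+'0.png'); print(n,-c[2].T@c[3],c[2][2])
s=ctrl.sense();print(s,ctrl.tips_ahead)
E
```

```text
scene [-140.19670664  728.75737373  961.22980058] [ 0.52726928 -0.5279386  -0.66578371]
top [ 267.56930359   92.12361156 1586.28771009] [ 0.15544571 -0.01983203 -0.98764534]
{'time_s': 0.1, 'joints': array([-1.37337337e+00,  3.13400147e-01,  1.49834665e+00,  1.79184310e-06,
        1.33097905e+00, -2.23407496e-01]), 'dq': array([-9.14483368e-04, -2.16420960e-03, -8.02860709e-04, -1.56548416e-03,
       -5.81354650e-04,  1.18138184e-05]), 'tau': array([ 2.74523656e-03, -4.12901115e+01, -2.60141301e+01, -2.15108489e-04,
        3.01436485e-03,  1.31868042e-06]), 'eef_pos': array([ 214.41051287, -478.96271245,  215.19462845]), 'ee_rot': array([-5.66536473e-04,  9.77944160e-01,  2.08865743e-01,  8.23124383e-06]), 'force': array([-0.74755932, -0.38377819, -0.37583776]), 'wrist_torque': array([-0.04426999,  0.02215161,  0.02816795]), 'grip_width': 1.002458892617512} 11.0
```

View pics/scene0.png

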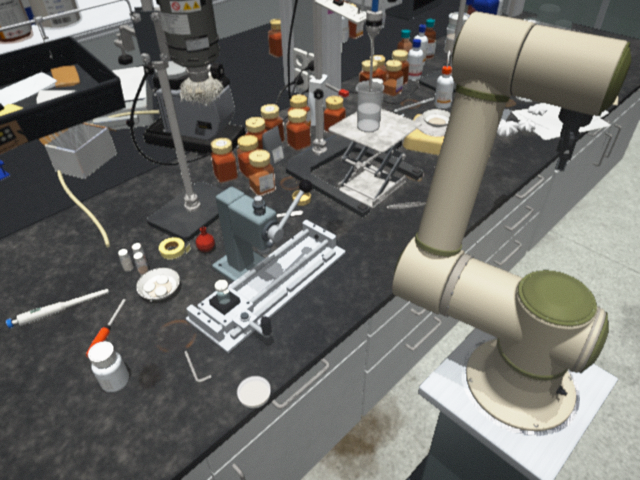

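View pics/top0.png

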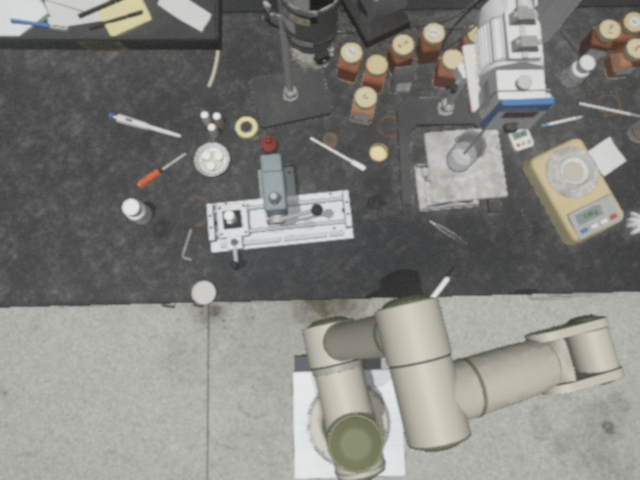

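The scene view shows the capper with the handle near (265,325) and the ball near (305,186). In the top view the handle is at about (236,258), the ball at (317,210), and the plate corners at about (207,205), (350,190), (354,238) and (211,252). I'll crop and refine these.

```bash
python3 - <<'E'
from h import *
a=cam('scene');b=cam('top')
A=cv2.resize(a[0][170:360,180:350],None,fx=2.35,fy=2.35*1,interpolation=cv2.INTER_CUBIC)
B=cv2.resize(b[0][145:275,195:365],None,fx=2.35,fy=2.35,interpolation=cv2.INTER_CUBIC)
H=max(A.shape[0],B.shape[0]);B=cv2.copyMakeBorder(B,0,H-B.shape[0],0,0,0)
cv2.imwrite('pics/crop.png',np.hstack([A,B])[:,:,::-1]);print(A.shape,B.shape)
def dark(c,box,th=45):
    x0,y0,x1,y1=box;m=(c[0][y0:y1,x0:x1].max(2)<th).astype(np.uint8)
    n,l,s,ce=cv2.connectedComponentsWithStats(m)
    return [(s[i].tolist(),(ce[i]+[x0,y0]).round(1)) for i in range(1,n) if s[i,4]>15]
print('ball',dark(a,(295,176,318,196)),dark(b,(308,200,328,220)))
print('handle',dark(a,(250,305,285,340)),dark(b,(226,235,248,275)))
for p in((207,205),(350,190),(354,238),(211,252)):print(onz(b,*p,12).round(0))
bs,_=tri(a,(305,186),b,(317.5,210));print('ball',bs,_)
print('handle',tri(a,(265,325),b,(236,257)), onz(b,236,258,101))
E
```

```text
(446, 400, 3) (446, 400, 3)
ball [([0, 0, 23, 17, 167], array([305.3, 184.8]))] []
handle [] []
[652. 408.  12.]
[689. -31.  12.]
[539. -38.  12.]
[506. 394.  12.]
ball [570.74292216  75.70493986 271.49135032] 4.098923614340522
handle (array([479.27163762, 309.5926255 ,  54.67491702]), np.float64(10.837019204990927)) [474.01773987 306.56999737 101.        ]
```

View pics/crop.png

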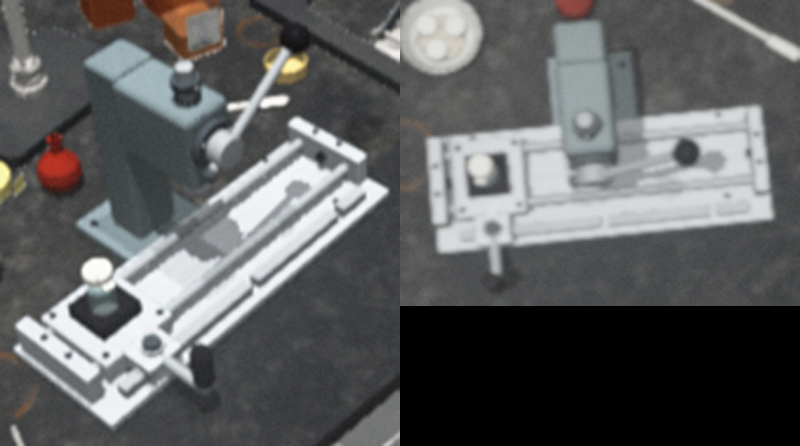

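The crop puts the handle at scene (266.4,326.2) and top (236.3,263), and the ball at scene (305.1,186.2) and top (316.7,209.7). The cap is at top (230,216) and the ram top at top (274.4,196.9). I'll triangulate these and check them for consistency.

```bash
python3 - <<'E'
from h import *
a=cam('scene');b=cam('top')
S=lambda x,y:(180+x/2.35-.3,170+y/2.35-.3)
T=lambda x,y:(195+(x-400)/2.35-.3,145+y/2.35-.3)
print('ball',tri(a,S(294,38),b,T(686,152)),onz(a,*S(294,38),275),onz(b,*T(686,152),275))
print('handle',tri(a,S(203,367),b,T(497,278)),onz(a,*S(203,367),80),onz(b,*T(497,278),80))
print('cap',tri(a,S(97,268),b,T(481,166)),onz(a,*S(97,268),115),onz(b,*T(481,166),115))
print('ram',tri(a,S(182,68),b,T(586,120)),onz(a,*S(182,68),280),onz(b,*T(586,120),280))
# plate corners from both views (plate top ~10)
C=[(S(113,424),T(439,250)),(S(386,190),T(773,217))]
for p,q in C: print(tri(a,p,b,q),onz(b,*q,10))
E
```

```text
ball (array([571.08889278,  77.66722503, 272.95164766]), np.float64(1.5545652602011315)) [569.68375724  79.98252042 275.        ] [570.00579599  77.19194776 275.        ]
handle (array([464.11420194, 311.58372255,  65.17704936]), np.float64(0.6778229830321109)) [453.83071964 318.29624305  80.        ] [462.45296839 309.67375044  80.        ]
cap (array([596.54100391, 325.36791188, 114.13257915]), np.float64(3.6595390715620635)) [597.43137481 326.82061503 115.        ] [595.00909438 323.89083205 115.        ]
ram (array([609.6389581 , 186.47736531, 274.81546589]), np.float64(4.2365382849194555)) [605.97014473 191.61997791 280.        ] [606.68886725 184.63825943 280.        ]
(array([508.65445599, 393.043197  ,  13.07536578]), np.float64(0.8763698455034066)) [509.44757896 393.94864032  10.        ]
(array([544.21424497, -34.85451662,  11.05466035]), np.float64(4.436332840149402)) [542.60460362 -36.2609181   10.        ]
```

The measurements agree. The capper yaw is about +4.7°, its origin is about (607.5,185.5) and the ball is about (571,78,274). That predicts the handle at (456.5,313.5), and the rays give (458,314). I'll write a planning helper that prints offsets, then go.

```bash
cat >> h.py <<'E'
from scipy.spatial.transform import Rotation as Ro
O=np.array([607.5,185.5,0]);yaw=np.radians(4.7)
X=np.array([np.cos(yaw),np.sin(yaw),0]);Y=np.array([-np.sin(yaw),np.cos(yaw),0]);Z=np.array([0,0,1.])
def W(x,y,z): return O+x*X+y*Y+z*Z
def rot(tilt=0,jaw='y'):
    t=np.radians(tilt); y=-Y if jaw=='y' else X   # jaw x: tool x along +Y
    z=(np.sin(t)*X-np.cos(t)*Z) if jaw=='y' else -Z
    return Ro.from_matrix(np.c_[np.cross(y,z),y,z])
def pose():
    s=ctrl.sense(); q=s['ee_rot']; return s,s['eef_pos'],Ro.from_quat([q[1],q[2],q[3],q[0]])
def plan(p,R,grasp=True):
    p=np.array(p,float)+(8*R.apply([0,0,1]) if grasp else 0)
    s,p0,R0=pose(); print('tgt',p.round(1),'off m',(R0.inv().apply(p-p0)/1000).round(4),'ang',np.degrees((R0.inv()*R).as_rotvec()).round(1))
def st():
    s,p,R=pose();print(round(s['time_s'],2),p.round(1),'F',s['force'].round(1),'w',round(s['grip_width'],3),'j',s['joints'].round(2))
E
python3 - <<'E'
from h import *
R=rot(20)
plan(W(-140,140,220),R);plan(W(-140,140,85),R)
E
```

```text
tgt [459.2 313.8 212.5] off m [ 0.5473 -0.6237  0.0033] ang [-3.4 19.8 19.2]
tgt [459.2 313.8  77.5] off m [ 0.5473 -0.6237  0.1383] ang [-3.4 19.8 19.2]
```

Emit:
move_arm([
  {"offset": [0.035,-0.04,-0.01],"angular": [0,2,2],"jaw": 0.0854},
  {"offset": [0.07,-0.08,-0.02],"angular": [0,4,4],"jaw": 0.0854},
  {"offset": [0.11,-0.125,-0.03],"angular": [-1,6,6],"jaw": 0.0854},
  {"offset": [0.15,-0.17,-0.03],"angular": [-1,8,8],"jaw": 0.0854},
  {"offset": [0.19,-0.215,-0.03],"angular": [-1,10,10],"jaw": 0.0854},
])

```text
time_s: 0.92
eef_pos: [300.3, -203.6, 245.8]
ee_rot: [-0.01, 0.989, 0.121, 0.088]
force: [0.5, -0.3, -0.7]
grip_width: 1.001
```

```bash
python3 -c "
from h import *
st();plan(W(-140,140,220),rot(20))"
```

```text
0.93 [ 300.3 -203.6  245.8] F [ 0.5 -0.3 -0.7] w 1.001 j [-1.06 -0.16  1.94  0.18  1.31  0.23]
tgt [459.2 313.8 212.5] off m [ 0.2691 -0.4638  0.0808] ang [-2.3  9.8  9. ]
```

Emit:
move_arm([
  {"offset": [0.025,-0.045,0.005],"angular": [0,1,1],"jaw": 0.0854},
  {"offset": [0.05,-0.09,0.01],"angular": [0,2,2],"jaw": 0.0854},
  {"offset": [0.08,-0.14,0.02],"angular": [-1,3,3],"jaw": 0.0854},
  {"offset": [0.105,-0.185,0.03],"angular": [-1,4,4],"jaw": 0.0854},
  {"offset": [0.135,-0.23,0.04],"angular": [-1,5,5],"jaw": 0.0854},
])

```text
time_s: 1.55
eef_pos: [380.0, 53.5, 229.6]
ee_rot: [-0.01, 0.988, 0.077, 0.132]
force: [1.6, -0.9, -0.0]
grip_width: 1.0
```

```bash
python3 -c "
from h import *
st();plan(W(-140,140,220),rot(20))"
```

```text
1.55 [380.   53.5 229.6] F [ 1.6 -0.9 -0. ] w 1.0 j [-0.24 -0.19  2.02  0.12  1.07  1.13]
tgt [459.2 313.8 212.5] off m [ 0.1101 -0.2448  0.0475] ang [-1.3  4.8  4.1]
```

Emit:
move_arm([
  {"offset": [0.025,-0.055,0.01],"angular": [0,1,1],"jaw": 0.0854},
  {"offset": [0.05,-0.11,0.02],"angular": [0,2,2],"jaw": 0.0854},
  {"offset": [0.08,-0.17,0.035],"angular": [-1,3.5,3],"jaw": 0.0854},
  {"offset": [0.1,-0.22,0.043],"angular": [-1,4.5,4],"jaw": 0.0854},
  {"offset": [0.11,-0.245,0.048],"angular": [-1.3,4.8,4],"jaw": 0.0854},
])

```text
time_s: 2.17
eef_pos: [458.6, 315.0, 210.8]
ee_rot: [-0.007, 0.984, 0.042, 0.172]
force: [-0.6, -0.7, 0.3]
grip_width: 1.0
```

```bash
python3 - <<'E'
from h import *
st();plan(W(-140,140,85),rot(20))
c=cam('wrist');save(c,'w1.png');print('handle top',proj(c,W(-140,140,101)),'mid',proj(c,W(-140,140,80)))
E
```

```text
2.17 [458.6 315.  210.8] F [-0.6 -0.7  0.3] w 1.0 j [ 0.45  0.23  1.66 -0.15  0.93  2.01]
tgt [459.2 313.8  77.5] off m [-0.0447  0.0012  0.1256] ang [-0.   0.2  0.2]
handle top [323.27203079 288.40545028] mid [323.10811562 286.78804373]
```

View pics/w1.png

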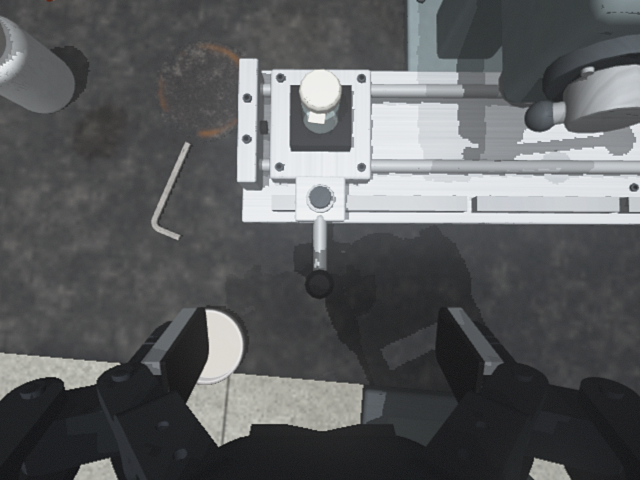

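The wrist view shows the handle's top at (319,284) against a predicted (323,288), so it is about 3 mm off. The rail is level in the picture, so the yaw is right. The dish is well below the fingers. I'll correct for this and descend.

```bash
python3 - <<'E'
from h import *
c=cam('wrist');p=onz(c,319,283.5,101);print(p,(p-O)@X,(p-O)@Y)
p[2]=85;plan(p,rot(20))
print(onz(c,320,196,52),onz(c,474,205,20),[((onz(c,u,205,22)-O)@Y) for u in(474,645)])
E
```

```text
[460.13647612 318.26621358 101.        ] -135.98933181402225 144.39451953525963
tgt [462.9 318.5  77.5] off m [-0.0407 -0.0038  0.1268] ang [-0.   0.2  0.3]
[532.94385323 323.95207548  52.        ] [542.63814345 178.39552916  20.        ] [np.float64(-0.9712848993296026), np.float64(-162.38703081334444)]
```

Emit:
move_arm([
  {"offset": [-0.016,-0.002,0.045],"angular": [0,0,0],"jaw": 0.0854},
  {"offset": [-0.03,-0.002,0.09],"angular": [0,0,0],"jaw": 0.0854},
  {"offset": [-0.041,-0.0025,0.126],"angular": [0,0,0],"jaw": 0.0854},
  {"offset": [-0.041,-0.0025,0.126],"angular": [0,0,0],"jaw": 0.05},
  {"offset": [-0.041,-0.0025,0.126],"angular": [0,0,0],"jaw": 0.03},
], squeeze=30)

```text
time_s: 2.9
eef_pos: [463.7, 315.0, 80.9]
ee_rot: [-0.007, 0.984, 0.041, 0.173]
force: [-0.7, -1.1, -0.1]
grip_width: 0.603
```

Emit:
move_arm([
  {"offset": [0,0,0],"angular": [0,0,0],"jaw": 0.02},
  {"offset": [0,0,0],"angular": [0,0,0],"jaw": 0.015},
  {"offset": [0,0,0],"angular": [0,0,0],"jaw": 0.015},
  {"offset": [0,0,0],"angular": [0,0,0],"jaw": 0.015},
])

```text
time_s: 3.4
eef_pos: [463.5, 315.8, 80.7]
ee_rot: [-0.008, 0.984, 0.041, 0.174]
force: [-3.5, 3.0, 6.7]
grip_width: 0.202
```

```bash
python3 - <<'E'
from h import *
st();c=cam('wrist');save(c,'w2.png');s,p,R=pose();g=p-8*R.apply([0,0,1]);print(g,(g-O)@X,(g-O)@Y,R.inv().apply(-Y))
E
```

```text
3.4 [463.5 315.8  80.7] F [-3.5  3.   6.7] w 0.202 j [ 0.45  0.41  1.81 -0.21  0.61  2.09]
[460.74866532 315.5924503   88.22137099] -135.59828535065049 141.67958521275347 [-0.00133367  0.99999818 -0.00136446]
```

View pics/w2.png

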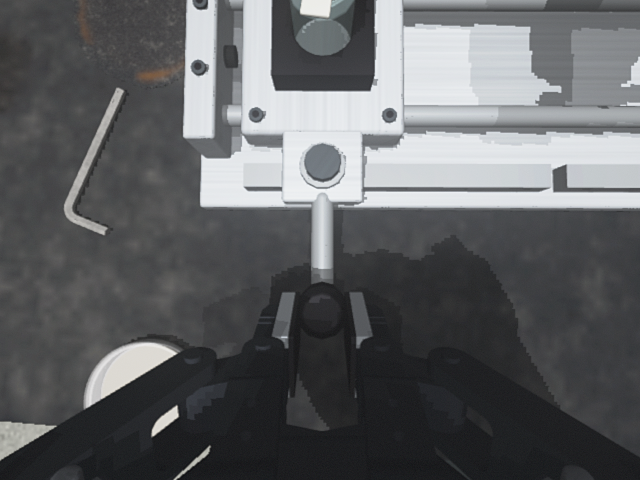

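The picture shows the handle between the pads at about (325,310), with the petri dish clear at (135,380). The width reads 17 mm, which is under the 22 mm grip, so I'll let it settle before pushing.

Emit:
move_arm([
  {"offset": [0,0,0],"angular": [0,0,0],"jaw": 0.015},
  {"offset": [0,0,0],"angular": [0,0,0],"jaw": 0.015},
  {"offset": [0,0.005,0],"angular": [0,0,0],"jaw": 0.015},
  {"offset": [0,0.01,0],"angular": [0,0,0],"jaw": 0.015},
  {"offset": [0,0.015,0],"angular": [0,0,0],"jaw": 0.015},
])

```text
time_s: 4.08
eef_pos: [464.7, 300.6, 80.7]
ee_rot: [-0.007, 0.984, 0.041, 0.174]
force: [-4.7, 1.6, 7.3]
grip_width: 0.209
```

```bash
python3 - <<'E'
from h import *
st();c=cam('wrist');save(c,'w3.png');s,p,R=pose();g=p-8*R.apply([0,0,1]);print(g,(g-O)@X,(g-O)@Y)
E
```

```text
4.08 [464.7 300.6  80.7] F [-4.7  1.6  7.3] w 0.209 j [ 0.42  0.39  1.83 -0.2   0.6   2.05]
[461.99145869 299.84807164  88.18673882] -135.64974191325794 125.88631616997775
```

View pics/w3.png

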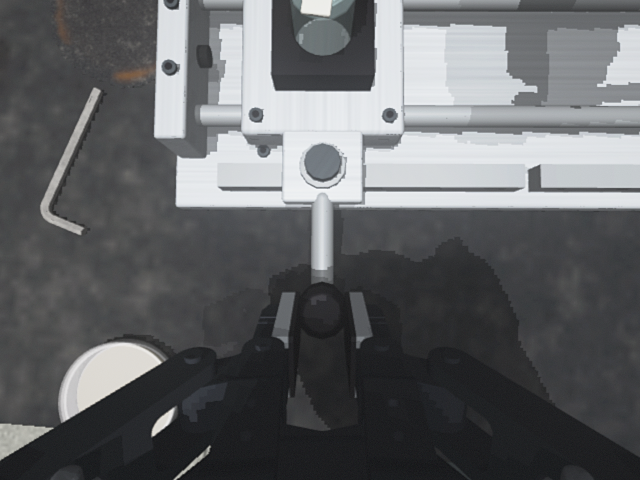

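The carriage follows the gripper. At rest the pads sat at y'=141.7 (travel 0), so press is y'=1.7 and there are 124.2 mm to go. I'll move smoothly.

Emit:
move_arm([
  {"offset": [0,0.01,0],"angular": [0,0,0],"jaw": 0.015},
  {"offset": [0,0.025,0],"angular": [0,0,0],"jaw": 0.015},
  {"offset": [0,0.04,0],"angular": [0,0,0],"jaw": 0.015},
  {"offset": [0,0.055,0],"angular": [0,0,0],"jaw": 0.015},
  {"offset": [0,0.068,0],"angular": [0,0,0],"jaw": 0.015},
])

```text
time_s: 4.75
eef_pos: [470.2, 232.4, 80.7]
ee_rot: [-0.007, 0.984, 0.041, 0.173]
force: [-4.2, 3.7, 8.7]
grip_width: 0.208
```

Emit:
move_arm([
  {"offset": [0,0.012,0],"angular": [0,0,0],"jaw": 0.015},
  {"offset": [0,0.026,0],"angular": [0,0,0],"jaw": 0.015},
  {"offset": [0,0.038,0],"angular": [0,0,0],"jaw": 0.015},
  {"offset": [0,0.046,0],"angular": [0,0,0],"jaw": 0.015},
  {"offset": [0,0.05,0],"angular": [0,0,0],"jaw": 0.015},
])

```text
time_s: 5.38
eef_pos: [474.3, 182.3, 80.6]
ee_rot: [-0.007, 0.984, 0.041, 0.173]
force: [-5.4, 1.2, 10.4]
grip_width: 0.213
```

```bash
python3 - <<'E'
from h import *
st();s,p,R=pose();g=p-8*R.apply([0,0,1]);print(g,(g-O)@X,(g-O)@Y, 141.7-(g-O)@Y)
E
```

```text
5.38 [474.3 182.3  80.6] F [-5.4  1.2 10.4] w 0.213 j [ 0.15  0.29  1.98 -0.05  0.52  1.67]
[471.55056483 182.06111114  88.12996226] -135.77406723658348 7.712168762033444 133.98783123796653
```

Emit:
move_arm([
  {"offset": [0,0.003,0],"angular": [0,0,0],"jaw": 0.015},
  {"offset": [0,0.006,0],"angular": [0,0,0],"jaw": 0.015},
  {"offset": [0,0.006,0],"angular": [0,0,0],"jaw": 0.015},
  {"offset": [0,0.006,0],"angular": [0,0,0],"jaw": 0.03},
  {"offset": [0,0.006,0],"angular": [0,0,0],"jaw": 0.04},
])

```text
time_s: 6.0
eef_pos: [474.5, 176.4, 79.4]
ee_rot: [-0.007, 0.984, 0.041, 0.172]
force: [-0.0, 0.1, -0.2]
grip_width: 0.469
```

Emit:
move_arm([
  {"offset": [0,0,0],"angular": [0,0,0],"jaw": 0.06},
  {"offset": [0,0,0],"angular": [0,0,0],"jaw": 0.06},
])

```text
time_s: 6.25
eef_pos: [474.4, 176.4, 79.2]
ee_rot: [-0.007, 0.984, 0.041, 0.172]
force: [0.7, 0.2, 0.8]
grip_width: 0.704
```

```bash
python3 - <<'E'
from h import *
st();s,p,R=pose();g=p-8*R.apply([0,0,1]);print((g-O)@X,(g-O)@Y)
a=cam('wrist');b=cam('top')
B=cv2.resize(b[0][160:290,195:365],None,fx=2.35,fy=3.69,interpolation=cv2.INTER_CUBIC)
B=cv2.resize(b[0][150:285,195:365],(605,480),interpolation=cv2.INTER_CUBIC)
cv2.imwrite('pics/p4.png',cv2.resize(np.hstack([a[0],B]),(800,309))[:,:,::-1]);save(a,'w4.png')
E
```

```text
6.25 [474.4 176.4  79.2] F [0.7 0.2 0.8] w 0.704 j [ 0.13  0.29  1.99 -0.04  0.52  1.65]
-136.09062310641377 1.8558777308797667
```

View pics/p4.png

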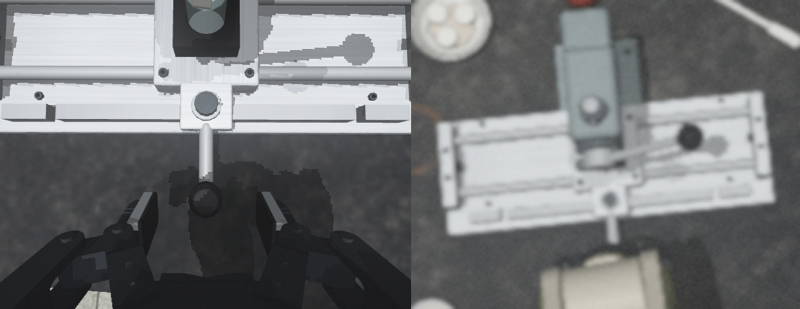

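The wrist view shows the carriage tab at x≈206 in the shrunk picture, midway between the outer notch gaps at 53 and 360. The bolt sits at the same place relative to the tool as at the start, so travel is about 139.8 mm. I released within the 3 mm pull-in range, so it should have clicked. Next I'll retract and go above the ball.

Emit:
move_arm([
  {"offset": [0,0,-0.04],"angular": [0,0,0],"jaw": 0.0854},
  {"offset": [0,0,-0.09],"angular": [0,0,0],"jaw": 0.0854},
  {"offset": [0,0,-0.14],"angular": [0,0,0],"jaw": 0.0854},
  {"offset": [0.01,0,-0.19],"angular": [0,-4,-9],"jaw": 0.0854},
  {"offset": [0.02,0,-0.24],"angular": [0,-8,-18],"jaw": 0.0854},
])

```text
time_s: 6.98
eef_pos: [411.1, 171.3, 313.8]
ee_rot: [0.024, 0.975, 0.197, 0.102]
force: [-0.0, 0.2, -0.6]
grip_width: 1.002
```

```bash
python3 - <<'E'
from h import *
st();plan([570.5,78,360],rot(0,'x'))
E
```

```text
6.97 [411.1 171.3 313.8] F [-0.   0.2 -0.6] w 1.002 j [ 0.15 -0.04  1.67 -0.04  1.31  1.33]
tgt [570.5  78.  352. ] off m [ 0.1146  0.1497 -0.0038] ang [ 11.1  -6.3 -71.6]
```

Emit:
move_arm([
  {"offset": [0.0,0.0,-0.03],"angular": [1.5,-1,-9.5],"jaw": 0.0854},
  {"offset": [0.01,0.02,-0.045],"angular": [3,-2,-19],"jaw": 0.0854},
  {"offset": [0.03,0.05,-0.045],"angular": [4.5,-3,-29],"jaw": 0.0854},
  {"offset": [0.05,0.08,-0.04],"angular": [6,-4,-39],"jaw": 0.0854},
  {"offset": [0.07,0.1,-0.035],"angular": [7.5,-4.5,-48.5],"jaw": 0.0854},
])

```text
time_s: 7.6
eef_pos: [506.4, 105.2, 367.7]
ee_rot: [0.008, 0.811, 0.585, 0.034]
force: [-0.7, 0.2, 0.4]
grip_width: 0.999
```

```bash
python3 - <<'E'
from h import *
st();plan([570.5,78,360],rot(0,'x'))
E
```

```text
7.6 [506.4 105.2 367.7] F [-0.7  0.2  0.4] w 0.999 j [-0.04  0.2   1.26  0.03  1.62  0.29]
tgt [570.5  78.  352. ] off m [-0.0064  0.0685  0.0191] ang [  3.5  -1.9 -23.1]
```

Emit:
move_arm([
  {"offset": [-0.002,0.025,0.005],"angular": [1.5,-1,-9.5],"jaw": 0.0854},
  {"offset": [-0.004,0.05,0.012],"angular": [2.5,-1.5,-18],"jaw": 0.0854},
  {"offset": [-0.006,0.068,0.019],"angular": [3.5,-2,-23],"jaw": 0.0854},
  {"offset": [-0.006,0.068,0.019],"angular": [3.5,-2,-23],"jaw": 0.0854},
])

```text
time_s: 8.1
eef_pos: [569.5, 78.9, 350.8]
ee_rot: [-0.0, 0.68, 0.733, -0.001]
force: [0.1, -0.1, 0.1]
grip_width: 0.996
```

```bash
python3 - <<'E'
from h import *
st();plan([570.5,78,273],rot(0,'x'))
c=cam('wrist');save(c,'w5.png');print('ball',proj(c,[570.5,78,275]))
E
```

```text
8.1 [569.5  78.9 350.8] F [ 0.1 -0.1  0.1] w 0.996 j [-0.07  0.38  1.06 -0.    1.7  -0.14]
tgt [570.5  78.  265. ] off m [-0.0009  0.0011  0.0858] ang [-0.1  0.  -0.4]
ball [322.54361778 247.82661968]
```

View pics/w5.png

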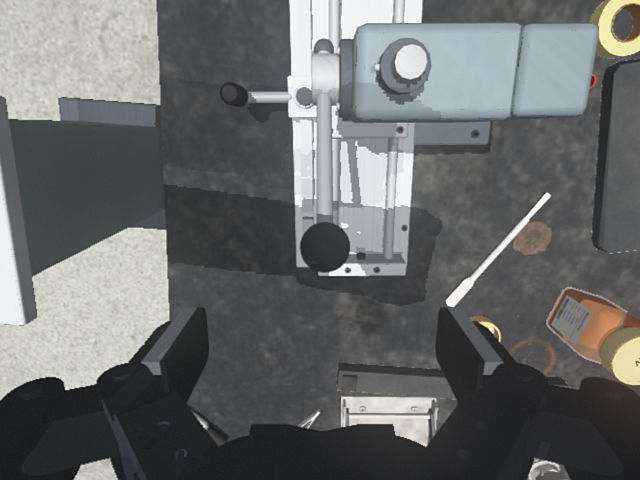

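The ball is at (325,247) against a predicted (322.5,248), so it agrees within about 1.5 mm. I'll descend and grip it.

Emit:
move_arm([
  {"offset": [0,0.001,0.03],"angular": [0,0,0],"jaw": 0.0854},
  {"offset": [0,0.002,0.06],"angular": [0,0,0],"jaw": 0.0854},
  {"offset": [0,0.002,0.085],"angular": [0,0,0],"jaw": 0.0854},
  {"offset": [0,0.002,0.085],"angular": [0,0,0],"jaw": 0.05},
  {"offset": [0,0.002,0.085],"angular": [0,0,0],"jaw": 0.02},
], squeeze=30)

```text
time_s: 8.78
eef_pos: [571.2, 79.5, 269.0]
ee_rot: [0.002, 0.68, 0.733, 0.001]
force: [-0.3, 0.7, -0.2]
grip_width: 0.602
```

Emit:
move_arm([
  {"offset": [0,0,0],"angular": [0,0,0],"jaw": 0.02},
  {"offset": [0,0,0],"angular": [0,0,0],"jaw": 0.02},
  {"offset": [0,0,0],"angular": [0,0,0],"jaw": 0.02},
])

```text
time_s: 9.15
eef_pos: [571.2, 79.3, 268.0]
ee_rot: [0.001, 0.68, 0.733, 0.0]
force: [-1.6, -0.2, 4.2]
grip_width: 0.246
```

```bash
python3 - <<'E'
from h import *
st();s,p,R=pose();g=p-8*R.apply([0,0,1]);q=[(g-O)@X,(g-O)@Y,g[2]];print(q)
# arc in the plane: hinge at z200, r130
th0=np.arcsin(np.clip((q[2]-200)/130,-1,1)); hy=q[1]+130*np.cos(th0);print('th0',np.degrees(th0),'hinge y',hy)
for d in np.linspace(0,1.05,11):
    t=th0-d; w=W(q[0],hy-130*np.cos(t),200+130*np.sin(t)); print(round(d,2),(R.inv().apply(w-g)/1000).round(3))
E
```

```text
9.15 [571.2  79.3 268. ] F [-1.6 -0.2  4.2] w 0.246 j [-0.06  0.4   1.24 -0.    1.5  -0.14]
[np.float64(-44.93181868660577), np.float64(-102.89277573572268), np.float64(275.9893005415587)]
th0 35.770011177792654 hinge y 2.5853082590326864
0.0 [0. 0. 0.]
0.11 [-0.007  0.     0.011]
0.21 [-0.013  0.     0.024]
0.32 [-0.018  0.     0.036]
0.42 [-0.022  0.     0.05 ]
0.52 [-0.024  0.     0.063]
0.63 [-0.024  0.     0.077]
0.74 [-0.024 -0.     0.09 ]
0.84 [-0.021 -0.     0.104]
0.94 [-0.018 -0.     0.117]
1.05 [-0.013 -0.     0.13 ]
```

Emit:
move_arm([
  {"offset": [0,0,0],"angular": [0,0,0],"jaw": 0.015},
  {"offset": [0,0,0],"angular": [0,0,0],"jaw": 0.015},
])

```text
time_s: 9.4
eef_pos: [571.2, 79.0, 267.6]
ee_rot: [0.001, 0.68, 0.733, -0.0]
force: [-1.8, -3.2, 5.0]
grip_width: 0.251
```

```bash
python3 - <<'E'
from h import *
st();c=cam('wrist');save(c,'w6.png')
E
```

```text
9.4 [571.2  79.  267.6] F [-1.8 -3.2  5. ] w 0.251 j [-0.06  0.4   1.24 -0.    1.5  -0.14]
```

View pics/w6.png

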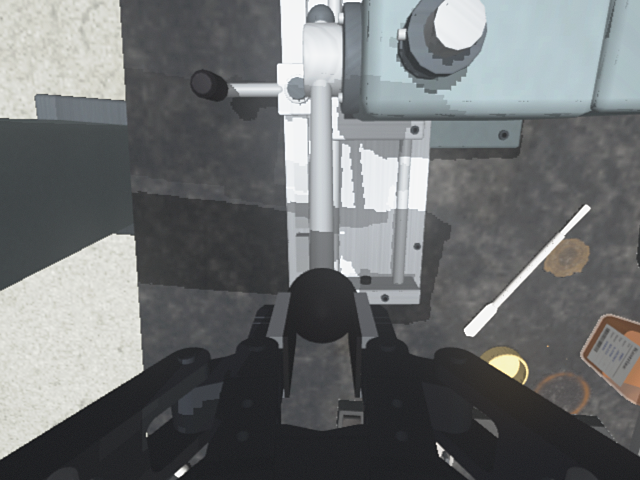

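The ball sits between the pads at (323,303), but the width of 0.25 suggests it is pinched off-centre, near the tips. I'll regrip about 8 mm lower before pulling.

Emit:
move_arm([
  {"offset": [0,0,0],"angular": [0,0,0],"jaw": 0.05},
  {"offset": [0,0,0.004],"angular": [0,0,0],"jaw": 0.05},
  {"offset": [0,0,0.009],"angular": [0,0,0],"jaw": 0.05},
  {"offset": [0,0,0.009],"angular": [0,0,0],"jaw": 0.02},
  {"offset": [0,0,0.009],"angular": [0,0,0],"jaw": 0.015},
], squeeze=40)

```text
time_s: 10.07
eef_pos: [571.1, 79.4, 258.0]
ee_rot: [0.001, 0.68, 0.733, -0.0]
force: [0.9, 0.2, -2.8]
grip_width: 0.34
```

Emit:
move_arm([
  {"offset": [0,0,0],"angular": [0,0,0],"jaw": 0.015},
  {"offset": [0,0,0],"angular": [0,0,0],"jaw": 0.015},
])

```text
time_s: 10.32
eef_pos: [571.1, 79.4, 258.0]
ee_rot: [0.001, 0.68, 0.733, -0.0]
force: [0.7, 1.5, -4.0]
grip_width: 0.338
```

```bash
python3 -c "
from h import *
st()"
```

```text
10.32 [571.1  79.4 258. ] F [ 0.7  1.5 -4. ] w 0.338 j [-0.06  0.4   1.26 -0.    1.48 -0.14]
```

The width is now 0.34, a fuller hold. I'll pull down along the arc.

Emit:
move_arm([
  {"offset": [-0.007,0,0.011],"angular": [0,0,0],"jaw": 0.015},
  {"offset": [-0.013,0,0.024],"angular": [0,0,0],"jaw": 0.015},
  {"offset": [-0.018,0,0.037],"angular": [0,0,0],"jaw": 0.015},
  {"offset": [-0.022,0,0.05],"angular": [0,0,0],"jaw": 0.015},
  {"offset": [-0.024,0,0.063],"angular": [0,0,0],"jaw": 0.015},
])

```text
time_s: 10.95
eef_pos: [573.2, 54.3, 195.4]
ee_rot: [0.001, 0.68, 0.733, 0.0]
force: [-1.6, 0.1, 7.2]
grip_width: 0.336
```

```bash
python3 -c "
from h import *
st()"
```

```text
10.95 [573.2  54.3 195.4] F [-1.6  0.1  7.2] w 0.336 j [-0.11  0.44  1.37 -0.    1.33 -0.18]
```

Emit:
move_arm([
  {"offset": [0,0,0.014],"angular": [0,0,0],"jaw": 0.015},
  {"offset": [0.001,0,0.027],"angular": [0,0,0],"jaw": 0.015},
  {"offset": [0.003,0,0.041],"angular": [0,0,0],"jaw": 0.015},
  {"offset": [0.006,0,0.053],"angular": [0,0,0],"jaw": 0.015},
  {"offset": [0.009,0,0.061],"angular": [0,0,0],"jaw": 0.015},
])

```text
time_s: 11.58
eef_pos: [572.8, 63.3, 135.7]
ee_rot: [0.002, 0.68, 0.733, 0.0]
force: [-16.3, -4.7, 37.1]
grip_width: 0.328
```

```bash
python3 -c "
from h import *
st()"
```

```text
11.57 [572.8  63.3 135.7] F [-16.3  -4.7  37.1] w 0.328 j [-0.09  0.49  1.45 -0.    1.19 -0.17]
```

The force rose from 7 to 37 N, so the lever is on its stop. I'll hold briefly, then bring it up along the arc.

Emit:
move_arm([
  {"offset": [0,0,-0.001],"angular": [0,0,0],"jaw": 0.015},
  {"offset": [-0.003,0,-0.008],"angular": [0,0,0],"jaw": 0.015},
  {"offset": [-0.006,0,-0.02],"angular": [0,0,0],"jaw": 0.015},
  {"offset": [-0.008,0,-0.034],"angular": [0,0,0],"jaw": 0.015},
  {"offset": [-0.009,0,-0.047],"angular": [0,0,0],"jaw": 0.015},
])

```text
time_s: 12.2
eef_pos: [573.0, 55.6, 182.2]
ee_rot: [0.0, 0.68, 0.733, 0.001]
force: [0.5, 5.7, 2.9]
grip_width: 0.314
```

Emit:
move_arm([
  {"offset": [0,0,-0.014],"angular": [0,0,0],"jaw": 0.015},
  {"offset": [0.002,0,-0.027],"angular": [0,0,0],"jaw": 0.015},
  {"offset": [0.006,0,-0.04],"angular": [0,0,0],"jaw": 0.015},
  {"offset": [0.011,0,-0.053],"angular": [0,0,0],"jaw": 0.015},
  {"offset": [0.017,0,-0.064],"angular": [0,0,0],"jaw": 0.015},
])

```text
time_s: 12.82
eef_pos: [571.7, 72.5, 246.2]
ee_rot: [0.001, 0.68, 0.733, -0.0]
force: [0.2, -2.9, 4.3]
grip_width: 0.174
```

```bash
python3 -c "
from h import *
st();plan([570.5,79,268],rot(0,'x'))"
```

```text
12.82 [571.7  72.5 246.2] F [ 0.2 -2.9  4.3] w 0.174 j [-0.08  0.41  1.28 -0.    1.45 -0.15]
tgt [570.5  79.  260. ] off m [ 0.0066 -0.0007 -0.0138] ang [ 0.1  0.1 -0.4]
```

The grip is slipping off as the ball nears the top. I'll open the jaws and lift away straight up.

Emit:
move_arm([
  {"offset": [0.004,0,-0.008],"angular": [0,0,0],"jaw": 0.04},
  {"offset": [0.006,0,-0.013],"angular": [0,0,0],"jaw": 0.0854},
  {"offset": [0.006,0,-0.013],"angular": [0,0,0],"jaw": 0.0854},
  {"offset": [0.006,0,-0.04],"angular": [0,0,0],"jaw": 0.0854},
  {"offset": [0.006,0,-0.09],"angular": [0,0,0],"jaw": 0.0854},
])

```text
time_s: 13.45
eef_pos: [570.4, 78.3, 334.0]
ee_rot: [-0.001, 0.68, 0.733, -0.002]
force: [-0.2, -0.2, 0.7]
grip_width: 1.002
```

```bash
python3 - <<'E'
from h import *
st();w=cam('wrist');a=cam('scene')
A=cv2.resize(a[0][170:350,190:350],(540,480),interpolation=cv2.INTER_CUBIC)
cv2.imwrite('pics/p7.png',cv2.resize(np.hstack([w[0],A]),(800,325))[:,:,::-1])
R=rot(20)
plan(W(-190,-5,330),R);plan(W(-136,1.8,86),R)
E
```

```text
13.45 [570.4  78.3 334. ] F [-0.2 -0.2  0.7] w 1.002 j [-0.07  0.39  1.09 -0.    1.67 -0.14]
tgt [421.3 165.2 322.5] off m [ 0.0981 -0.1439  0.0159] ang [-15.1  15.4  88.7]
tgt [474.5 176.4  78.5] off m [ 0.1057 -0.0921  0.2604] ang [-15.1  15.4  88.7]
```

View pics/p7.png

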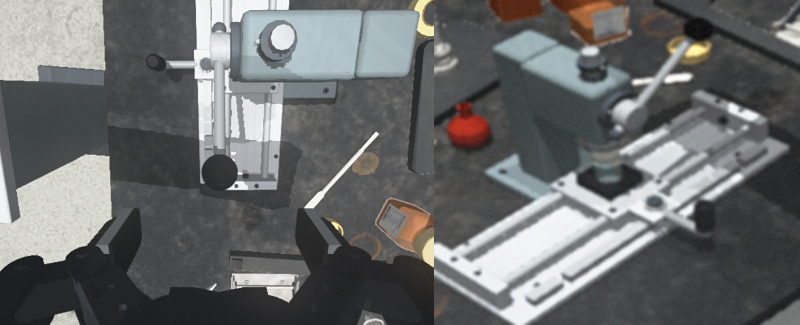

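The lever is back up and the gripper is clear of it. Next I'll return to the handle for the last push.

Emit:
move_arm([
  {"offset": [0.005,-0.03,0],"angular": [-1.5,1.5,9],"jaw": 0.0854},
  {"offset": [0.02,-0.065,0],"angular": [-3,3,18.5],"jaw": 0.0854},
  {"offset": [0.04,-0.1,0],"angular": [-5,5,28],"jaw": 0.0854},
  {"offset": [0.065,-0.13,0.01],"angular": [-6,6,38],"jaw": 0.0854},
  {"offset": [0.09,-0.145,0.015],"angular": [-8,8,48],"jaw": 0.0854},
])

```text
time_s: 14.18
eef_pos: [418.2, 157.6, 318.9]
ee_rot: [-0.003, 0.917, 0.388, 0.096]
force: [0.1, 0.8, 0.7]
grip_width: 1.003
```

```bash
python3 - <<'E'
from h import *
st();R=rot(20)
plan(W(-185,1.8,240),R)
E
```

```text
14.18 [418.2 157.6 318.9] F [0.1 0.8 0.7] w 1.003 j [ 0.05 -0.04  1.65  0.07  1.35  0.81]
tgt [425.7 172.4 232.5] off m [ 0.0001 -0.0109  0.0873] ang [-7.1  7.9 40.4]
```

Emit:
move_arm([
  {"offset": [0,-0.002,0.02],"angular": [-1.5,2,9],"jaw": 0.0854},
  {"offset": [0,-0.005,0.04],"angular": [-3,3.5,18.5],"jaw": 0.0854},
  {"offset": [0,-0.008,0.06],"angular": [-5,5.5,28],"jaw": 0.0854},
  {"offset": [0,-0.011,0.08],"angular": [-6.5,7.5,37],"jaw": 0.0854},
  {"offset": [0,-0.011,0.087],"angular": [-7,8,40.5],"jaw": 0.0854},
])

```text
time_s: 14.8
eef_pos: [425.7, 171.8, 231.7]
ee_rot: [-0.008, 0.984, 0.041, 0.173]
force: [0.7, 0.3, 0.6]
grip_width: 0.997
```

```bash
python3 - <<'E'
from h import *
st();R=rot(20)
plan(W(-136,1.8,86),R)
E
```

```text
14.8 [425.7 171.8 231.7] F [0.7 0.3 0.6] w 0.997 j [ 0.14 -0.04  1.9  -0.02  0.93  1.64]
tgt [474.5 176.4  78.5] off m [-0.0061 -0.0002  0.1608] ang [-0.1  0.1  0.1]
```

Emit:
move_arm([
  {"offset": [-0.006,0,0.05],"angular": [0,0,0],"jaw": 0.0854},
  {"offset": [-0.006,0,0.1],"angular": [0,0,0],"jaw": 0.0854},
  {"offset": [-0.006,0,0.14],"angular": [0,0,0],"jaw": 0.0854},
  {"offset": [-0.006,0,0.161],"angular": [0,0,0],"jaw": 0.0854},
  {"offset": [-0.006,0,0.161],"angular": [0,0,0],"jaw": 0.05},
], squeeze=30)

```text
time_s: 15.42
eef_pos: [475.3, 175.9, 78.7]
ee_rot: [-0.008, 0.984, 0.042, 0.172]
force: [0.1, -0.6, -0.1]
grip_width: 0.818
```

Emit:
move_arm([
  {"offset": [0,0,0],"angular": [0,0,0],"jaw": 0.02},
  {"offset": [0,0,0],"angular": [0,0,0],"jaw": 0.015},
  {"offset": [0,0,0],"angular": [0,0,0],"jaw": 0.015},
  {"offset": [0,0,0],"angular": [0,0,0],"jaw": 0.015},
  {"offset": [0,0,0],"angular": [0,0,0],"jaw": 0.015},
])

```text
time_s: 16.05
eef_pos: [476.5, 176.5, 81.4]
ee_rot: [-0.008, 0.984, 0.043, 0.175]
force: [-4.1, 1.7, 7.3]
grip_width: 0.205
```

```bash
cat >> h.py <<'E'
def gy():
    st();s,p,R=pose();g=p-8*R.apply([0,0,1]);print('gx,gy',((g-O)@X).round(1),((g-O)@Y).round(2))
E
python3 -c "
from h import *
gy()"
```

```text
16.05 [476.5 176.5  81.4] F [-4.1  1.7  7.3] w 0.205 j [ 0.13  0.29  1.99 -0.03  0.52  1.64]
gx,gy -134.0 1.71
```

The grip re-centred at y'=1.7, so the carriage is in the press notch at exactly 140 mm from the start. Now I'll push on 140 mm.

Emit:
move_arm([
  {"offset": [0,0.006,0],"angular": [0,0,0],"jaw": 0.015},
  {"offset": [0,0.018,0],"angular": [0,0,0],"jaw": 0.015},
  {"offset": [0,0.032,0],"angular": [0,0,0],"jaw": 0.015},
  {"offset": [0,0.046,0],"angular": [0,0,0],"jaw": 0.015},
  {"offset": [0,0.06,0],"angular": [0,0,0],"jaw": 0.015},
])

```text
time_s: 16.68
eef_pos: [481.4, 116.3, 81.3]
ee_rot: [-0.008, 0.984, 0.043, 0.175]
force: [-6.6, 3.3, 9.6]
grip_width: 0.207
```

Emit:
move_arm([
  {"offset": [0,0.014,0],"angular": [0,0,0],"jaw": 0.015},
  {"offset": [0,0.028,0],"angular": [0,0,0],"jaw": 0.015},
  {"offset": [0,0.042,0],"angular": [0,0,0],"jaw": 0.015},
  {"offset": [0,0.055,0],"angular": [0,0,0],"jaw": 0.015},
  {"offset": [0,0.065,0],"angular": [0,0,0],"jaw": 0.015},
])

```text
time_s: 17.3
eef_pos: [486.7, 51.5, 81.2]
ee_rot: [-0.008, 0.984, 0.043, 0.174]
force: [-10.1, 3.1, 14.2]
grip_width: 0.209
```

```bash
python3 -c "
from h import *
gy()"
```

```text
17.3 [486.7  51.5  81.2] F [-10.1   3.1  14.2] w 0.209 j [-0.19  0.24  2.05  0.19  0.52  1.15]
gx,gy -134.1 -123.67
```

Emit:
move_arm([
  {"offset": [0,0.006,0],"angular": [0,0,0],"jaw": 0.015},
  {"offset": [0,0.012,0],"angular": [0,0,0],"jaw": 0.015},
  {"offset": [0,0.0146,0],"angular": [0,0,0],"jaw": 0.015},
  {"offset": [0,0.0146,0],"angular": [0,0,0],"jaw": 0.015},
])

```text
time_s: 17.8
eef_pos: [487.9, 37.2, 81.2]
ee_rot: [-0.008, 0.984, 0.043, 0.174]
force: [-11.5, 1.4, 15.8]
grip_width: 0.206
```

```bash
python3 -c "
from h import *
gy()"
```

```text
17.8 [487.9  37.2  81.2] F [-11.5   1.4  15.8] w 0.206 j [-0.22  0.24  2.05  0.21  0.53  1.09]
gx,gy -134.1 -138.02
```

Travel is about 279.7 mm, so I'll release and back off.

Emit:
move_arm([
  {"offset": [0,0,0],"angular": [0,0,0],"jaw": 0.03},
  {"offset": [0,0,0],"angular": [0,0,0],"jaw": 0.05},
  {"offset": [0,0,0],"angular": [0,0,0],"jaw": 0.0854},
  {"offset": [0,0,0],"angular": [0,0,0],"jaw": 0.0854},
  {"offset": [0,0,-0.03],"angular": [0,0,0],"jaw": 0.0854},
])

```text
time_s: 18.42
eef_pos: [477.3, 36.3, 107.6]
ee_rot: [-0.008, 0.984, 0.042, 0.173]
force: [0.4, -0.5, 1.1]
grip_width: 1.0
```

Emit:
move_arm([
  {"offset": [0,0,-0.04],"angular": [0,0,0],"jaw": 0.0854},
  {"offset": [0,0,-0.08],"angular": [0,0,0],"jaw": 0.0854},
  {"offset": [0,0,-0.1],"angular": [0,0,0],"jaw": 0.0854},
  {"offset": [0,0,-0.1],"angular": [0,0,0],"jaw": 0.0854},
])

```text
time_s: 18.92
eef_pos: [444.3, 33.0, 203.6]
ee_rot: [-0.007, 0.984, 0.042, 0.176]
force: [-0.0, 0.3, -1.0]
grip_width: 0.998
```

```bash
python3 - <<'E'
from h import *
gy();w=cam('wrist');a=cam('scene')
A=cv2.resize(a[0][170:330,220:350],(520,640),interpolation=cv2.INTER_CUBIC)[:480]
A=cv2.resize(a[0][175:315,230:370],(480,480),interpolation=cv2.INTER_CUBIC)
cv2.imwrite('pics/p8.png',cv2.resize(np.hstack([w[0],A]),(800,343))[:,:,::-1]);save(w,'w8.png')
for y in(-138,-140):print(proj(w,W(-136,y,101)))
E
```

```text
18.93 [444.3  33.  203.6] F [-0.   0.3 -1. ] w 0.998 j [-0.27 -0.05  2.    0.16  0.87  1.14]
gx,gy -177.9 -138.65
[320.96469098 232.00187593]
[323.75737015 232.01327002]
```

View pics/p8.png

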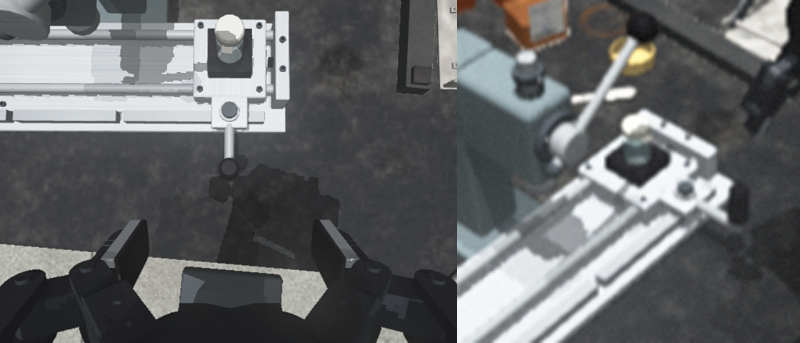

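The carriage is at the right with the vial upright in it, the cap is on, and the lever is up. For the last picture I'll put the cap before and after side by side, with the handle position checked numerically.

```bash
python3 - <<'E'
from h import *
f=lambda n,x,y,w,h:cv2.resize(cv2.imread('pics/'+n)[y:y+h,x:x+w],(400,300),interpolation=cv2.INTER_CUBIC)
a=cam('scene');save(a,'s9.png');w=cam('wrist');save(w,'w9.png')
u,v=proj(a,W(0,-138.3,85)).astype(int);u0,v0=proj(a,W(0,141.7,85)).astype(int)
print(u,v,u0,v0)
cv2.imwrite('pics/cmp.png',np.vstack([np.hstack([f('w1.png',260,50,120,90),f('w9.png',260,0,120,90)]),np.hstack([f('scene0.png',u0-20,v0-15,40,30),f('s9.png',u-20,v-15,40,30)])]))
E
```

```text
303 232 223 292
```

View pics/cmp.png

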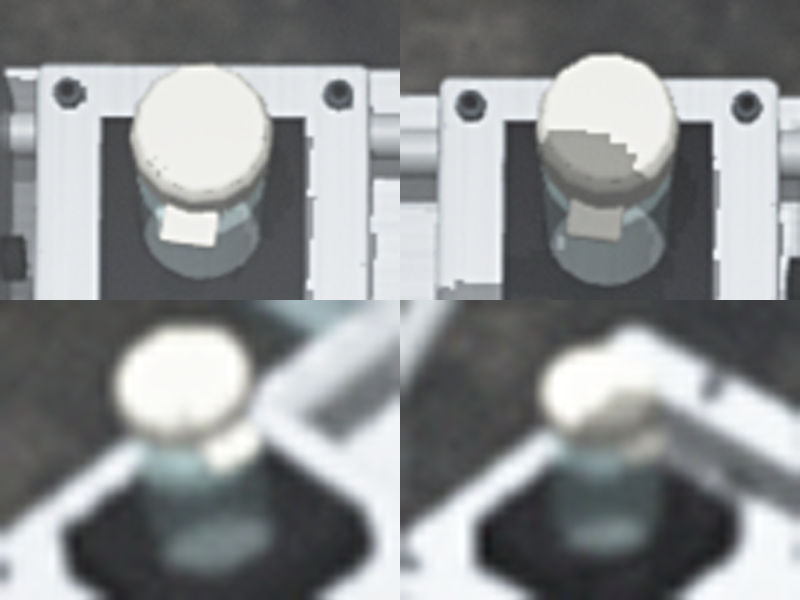

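The crops show the cap's disc smaller relative to the carriage screws afterwards, and sitting closer to the label. I'll put a number on how far it went down, using both wrist poses.

```bash
python3 - <<'E'
from h import *
w=cam('wrist');s,p,R=pose()
_,K,Rc,t=w; cw=-Rc.T@t
rel=R.inv().apply(cw-p); Rrel=R.inv()*Ro.from_matrix(Rc.T)
def ry(p,R,u,v): return p+R.apply(rel),(R*Rrel).apply(np.linalg.solve(K,[u,v,1.]))
p1=np.array([458.6,315,210.8]);R1=Ro.from_quat([.984,.042,.172,-.007])
px=lambda x,y,oy:(260+x*.3,oy+y*.3)
def plane(o,d,z): q=o+d*(z-o[2])/d[2]; return (q-O)@X
for zs in(44,48,52):
  B=plane(*ry(p1,R1,*px(204,93,50)),zs);A=plane(*ry(p,R,*px(209,106,0)),zs)
  dx=plane(*ry(p1,R1,*px(201,130,50)),116)-B
  o,d=ry(p,R,*px(208,118,0)); z=[zz for zz in np.arange(100,125,.25) if plane(o,d,zz)>=A+dx]
  print(zs,B,A,dx,'cap top after ~',(z[0],z[-1]) if z else None)
# handle now: dark blob vs start
print('handle now',[((onz(w,u,v,101)-O)@Y).round(1) for u,v in[(229*1.4,167*1.4)]])
# size check
D=lambda w_,z:0
for n,pp,RR,sw,cw_ in(('before',p1,R1,270,138),('after',p,R,276,137)):
  o=pp+RR.apply(rel);f=K[0,0];print(n,'cam z',o[2],'cap/screw',cw_/sw)
E
```

```text
44 45.47948909436649 45.71034153061189 -43.74675761194967 cap top after ~ (np.float64(100.0), np.float64(109.5))
48 43.49915382304789 43.2082028989675 -41.76642234063107 cap top after ~ (np.float64(100.0), np.float64(110.5))
52 41.5188185517293 40.70606426732323 -39.78608706931247 cap top after ~ (np.float64(100.0), np.float64(111.25))
handle now [np.float64(-137.3)]
before cam z 384.3563959316055 cap/screw 0.5111111111111111
after cam z 375.1103086788307 cap/screw 0.4963768115942029
```

The cap top is now at about 110 mm, down from 116, so it is home. The handle is in the unload notch and the gripper is clear. I'll hand the job in.

```bash
python3 -c "
from h import *
st();print(ctrl.finish_job())"
```

```text
19.18 [443.8  33.2 201.5] F [ 0.2 -0.6 -0.3] w 0.998 j [-0.27 -0.05  2.    0.16  0.87  1.14]
the job is handed in; nothing more can be done
None
```

The vial is capped and standing in the carriage at the unloading station, and I handed the job in at about 19 s of the 72 s allowed.

**What I did:**
- I gripped the handle and slid the carriage 140 mm to the press station.
- I took the lever ball down its arc to the stop, where the force rose from 7 to 37 N, and brought it back up.
- I regripped the handle, slid the carriage on 140 mm, let go and backed away.

**What the last checks showed:**
- **Press station:** when I regripped the handle there, it centred 140.0 mm from the start.
- **Unloading station:** the gripper stood at 279.7 mm of travel just before I let go. That is within the 3 mm pull-in, but I did not see the click directly.
- **Vial and cap:** the vial stands upright, and the cap top dropped from 116 mm (taken from the sizes given) to about 110 mm. That fits a cap pressed fully home.
- **Lever and gripper:** the lever is up, the gripper is open and clear, and the force reads near zero.

**What disagreed:**
- The wrist-camera estimate of total travel was about 281.7 mm, 2 mm more than the gripper reading. That is within the camera calibration, so I relied on the gripper reading.
- My first grip on the ball was off-centre, so I regripped 9 mm lower before pulling.
- The grip also slipped off the ball near the top of the return, so the spring finished the return.
- I did not check the other bench items one by one at the end. Nothing I did came near them.

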